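Hold the loupe in focus over the chip

ROBOT

A 7-joint arm with a two-finger parallel gripper is mounted at the origin on the work surface. World frame = base frame: x ahead of the robot, y to its left, z up, the work surface at z = 0. Lengths are in m, angles in rad, forces in N, time in s.
With the tool pointing down it reaches from about 0.425 to 0.875 m from the base axis. Payload 8.4 kg.
Tool frame: the origin (TCP) lies at the very end of the fingers, on their centre line; the grasp point (between the pads) lies 19 mm behind it (pinch_z is the z of the grasp point in the tool frame, in m); z points along the fingers, y is the direction in which the jaws open and shut (so a half turn about z gives the same grasp; the last joint's range is limited). The gripper opens to 87 mm and grips with 3 to 60 N. Pads are 19 mm wide; open, the fingers measure 117 mm over their backs; the gripper's body (75 mm by 190 mm) begins 51 mm behind the grasp point.
Start: joints at [1.23, 0.333, 0.04, 1.465, -0.013, 1.343, -0.059], TCP at [0.156, -0.631, 0.223] pointing down, gripper open.
Joint ranges: [-2.58, 2.58], [-0.38, 2.09], [-1.3, 1.39], [0.25, 2.4], [-1.5, 4.64], [0.08, 2.09], [-2.65, 2.65]. Speed limits (rad/s): [2.22, 2.22, 2.79, 2.79, 3.14, 3.14, 3.14].

INTERFACE

Orientations are given as a unit quaternion [x, y, z, w].
In Python, from rig import get_state, read_camera, hand_in, boxes_of, pinpoint, pinch_z gives the robot as it stands. The module is installed in compiled form; this text tells all that it offers.
- The arm moves only by the shell command python3 -m jog 'ROWS' [FORCE]. ROWS is JSON, a list of rows, each an object of numbers: "jaw": the opening, from 0 (shut) to 1 (fully open); "tx", "ty", "tz": the shift along the tool's x, y, z in m; "turn": the turn about the tool's z in rad. A call has 1 to 20 rows; each row shifts and turns the commanded pose from where the row before left it, along the tool's axes as they then stand; what a row does not reach is not made up. A row lasts 1/10 s, in which the tool goes at most 50 mm and 8.59 degrees, less where a joint would pass 70% of its speed; a pose out of reach is approached as far as the arm can. A call is refused whole if a number of a shift passes 0.05 or a number of a turn 0.15, either way. A call with a gripper value outside its range is refused whole. The fingers move at their own pace and stop on an object; FORCE is the grip in N (left out, the last holds). Time passes only in rows, so rows that do not move let the fingers close. It gives the time, the measured TCP pose, the force and the opening at its end, in the units of the state.
- get_state(): the state, without advancing time (a new reading comes with each control period).
- read_camera(name): name is "scene" or "top"; returns a dict with "frame" (384x512x3 uint8, red, green, blue), "fx", "fy", "cx", "cy" (pixels), "pose" (4x4, takes a point from camera to world coordinates). Camera axes: x right, y up, looking along -z (the intrinsics and any distortion apply to the point x, -y, -z); pixel columns grow to the right and rows downward; lengths in m; the calibration is good to about 2 mm. A picture is of the moment at which its call begins. There is no depth.
- hand_in(): hands the job in, once; it reports no verdict.
Trained networks look in the newest picture that a camera, given by its name, has taken for a name from the list of things; names that differ only in an ending like _2 or _b are one class to them, and where a whole thing is asked for, a point or a joint stands for the part that bears it (a point fixed in the world has none). Each returns a list of dicts, best first, with "conf" (0 to 1); they miss things now and then, are a little off and sometimes report something else, mostly with a low value. They report only what shows in the picture. A call takes as long as a camera call.
- boxes_of(label, camera): "bbox" ([left, top, width, height] in pixels, round what is visible of it).
- pinpoint(label, camera): "location" ([row, column] in pixels: a listed point, or the origin of a listed thing).
The state is a dict: "t": time; "q": joint angles; "qvel": joint speeds; "effort": joint torques, N m; "eef_pos": TCP position; "ee_rot": TCP orientation; "ft_force": force on the tool from outside, world axes, zero at the start; "wrist_torque": the same for the moment, N m; "finger_gap": opening from 0.0 (shut) to 1.0 (fully open).
Only numpy, scipy, OpenCV 4.12 (cv2) and the standard library are available. Lean on these libraries where they do the work, as an engineer would, in place of code of your own. Each camera call takes 0.05 s, during which the arm holds its last target.

TASK

Take the loupe from its rest and hold it still over the circuit board for a couple of seconds to inspect the square chip: lens centred above the chip, level, and at the focal height shown by the flat top of the focus pin beside the board. Do not touch the board, its holder or the pin with the loupe, do not shift the pin, and leave the other things on the bench where they are. Finish while still holding the loupe there: it is not put down.

Things in the scene. Friction and masses are not known exactly. Their poses are not given: they have to be found in the camera images.
- loupe_grip (a point): Where to grip: centre of the loupe's black bar handle (106 mm long, 14 wide, 12 high), pinched across its width. x runs along the handle to the lens, z up. Lens centre: 80 mm along +x, same height. Starts 36 mm above the bench; from +50 to -35 mm in x only the rest's 4 mm base is below. About 90 g, balancing some 17 mm towards the lens. Loose: lift straight up.
- loupe_lens (a point): Centre of the loupe's lens, at mid thickness: clear glass in a steel rim of 60 mm outer diameter, 8 mm thick. Same axes as loupe_grip; z is the lens axis (up at the start).
- loupe: The whole loupe (reading lens with a straight handle). Origin below the middle of the handle, on its underside; x towards the lens, z up.
- rest: Fixed grey plastic loupe rest. Origin on the bench below the starting loupe_grip; x towards the lens. Base 190 x 60 mm (x -65 to +125), 4 mm thick; pad 50 x 50 mm, 32 mm high, under the lens (centre x = +82 mm); block 14 mm long, 34 wide, 37 high under the handle's end (centre x = -46 mm) with a notch 21 mm wide, 7 deep.
- holder: Fixed circuit-board holder with board and focus pin. Origin on the bench, z up. Aluminium base x -80 to +90, y -55 to +55 mm, 8 thick; dark jaws 30 mm high along both long sides of a green board 104 x 80 mm, top at 25 mm; cans on it reach 37 mm. Pin post at x = +78, y = +30 mm: a loupe whose handle trails towards the holder's -x clears it.
- chip (a point): Centre of the top of the square black chip (18 x 18 mm, the only square one, leads on all four sides; the other two chips are oblong, 26 x 8 mm), 28 mm above the bench, at x = +12, y = -10 mm in the holder's frame. Same axes as the holder.
- pin_top (a point): Centre of the flat steel top (16 mm disc) of the telescoping focus pin, 77 mm from the chip seen from above. Its height is the focal height: the lens centre belongs level with it. 85 to 135 mm above the bench, different every time. Its dark 18 mm post with a 22 mm aluminium collar ends at 74 mm. Stiff, but about 6 N shifts it.
- pin (a joint): How far the focus pin is drawn out, m: 0 has its top 85 mm above the bench, 0.05 has it 135 mm above.
- meter: Bystander: yellow multimeter lying face up, 140 x 75 x 34 mm. Origin at the centre of its underside.
- spool: Bystander: solder spool standing on end, 54 mm across, 42 mm high. Origin at the centre of its underside.
- driver: Bystander: screwdriver lying on the bench to the left, handle towards its -x, about 200 mm long and 26 mm thick.

How it is judged:
On the way, in this order (a step that is already met when the one before it is completed fails the run):
1. the loupe is held in the fingers, lifted clear of its rest (contact force between the fingers and loupe above 0.5 N and contact force between loupe and rest below 0.05 N and z of loupe_lens in the frame of rest above 0.045 m), for 0.1 s.
2. the loupe is held still and level over the chip at the focal height for 1.5 s (z of loupe_lens in the frame of pin_top between -0.007 and 0.007 m and horizontal distance between loupe_lens and chip below 0.012 m and angle between loupe_lens's own z axis and vertical below 0.12 rad and linear speed of loupe below 0.02 m/s and angular speed of loupe below 0.15 rad/s and contact force between the fingers and loupe above 0.5 N and contact force between loupe and holder below 0.05 N and contact force between loupe and rest below 0.05 N), for 1.5 s.
At the end, for the whole second after the job is handed in: Fingers hold the loupe, nothing else does: lens centre within 7 mm of the pin top's height and 12 mm of the chip's centre seen from above, level within 7 degrees, under 20 mm/s and 0.15 rad/s; pin within 5 mm of its start, meter, spool and screwdriver within 30 mm (all of step 2 and distance of pin_top from where it was at the start of the episode below 0.005 m and distance of each of meter, spool, driver from where it was at the start of the episode below 0.03 m); the arm keeps its last pose, push and grip.
It fails at once if the loupe knocks the board, its holder or the pin (contact force between loupe and holder above 1 N).
It fails at once if the focus pin is shifted (distance of pin_top from where it was at the start of the episode above 0.005 m).
It fails at once if a bystander is moved (distance of any of meter, spool, driver from where it was at the start of the episode above 0.03 m).
It also fails if it takes over 51 s, if anything falls off the work surface, if the arm or the gripper's body presses on something with over 40 N, if the wrist force passes 120 N, or if a joint passes its speed limit or range.

## Working session

There is one attempt and no reset: what is moved stays moved. The work goes in short steps, Python scripts to look and compute and a shell command to move; the robot and the scene stay as the last step left them, time stands still between calls to the robot, and variables do not carry over. Pictures are saved under pics/ and viewed, and the job is handed in when it is done.

```bash
mkdir -p pics; python3 - <<'E'
from rig import *
import cv2,numpy as np
s=get_state(); print(s['t'],s['eef_pos'],s['ee_rot'],s['finger_gap'],pinch_z)
for c in ['scene','top']:
    r=read_camera(c); cv2.imwrite(f'pics/{c}0.png',r['frame'][:,:,::-1])
    print(c,r['fx'],r['fy'],r['cx'],r['cy'],[k for k in r]); print(np.round(r['pose'],4).tolist())
    for l in ['loupe_grip','loupe_lens','loupe','rest','holder','chip','pin_top','meter','spool','driver']:
        print(l,[(np.round(d['location'],1).tolist(),round(d['conf'],2)) for d in pinpoint(l,c)[:3]])
E
```

```text
0.0 [ 0.15550539 -0.63063992  0.22165588] [ 9.92700098e-01  1.20606210e-01 -1.44018479e-04 -7.98415935e-04] 0.9987798366582663 -0.0187
scene 418.8769945495387 418.8769945495387 256.7272886957724 191.38876536690748 ['frame', 'fx', 'fy', 'cx', 'cy', 'pose']
[[-0.0436, -0.8194, 0.5715, 1.1719], [0.999, -0.031, 0.0318, 0.1627], [-0.0083, 0.5724, 0.82, 0.9329], [0.0, 0.0, 0.0, 1.0]]
loupe_grip [([197.7, 295.3], 0.87)]
loupe_lens [([221.7, 275.4], 0.69)]
loupe [([203.4, 292.1], 0.64)]
rest []
holder [([203.4, 136.8], 0.73)]
chip [([204.1, 130.3], 0.92), ([194.3, 296.1], 0.61)]
pin_top [([209.5, 142.9], 0.45)]
meter [([158.8, 222.0], 0.73)]
spool []
driver [([201.5, 395.0], 0.97)]
top 367.76752126540947 367.76752126540947 253.75923610785495 193.67518834472617 ['frame', 'fx', 'fy', 'cx', 'cy', 'pose']
[[-0.002, 0.9974, -0.0714, 0.5165], [-1.0, -0.0015, 0.0069, 0.1038], [0.0068, 0.0714, 0.9974, 1.0782], [0.0, 0.0, 0.0, 1.0]]
loupe_grip [([203.4, 209.2], 0.8), ([192.3, 357.6], 0.21)]
loupe_lens [([175.7, 222.8], 0.96)]
loupe [([202.1, 209.7], 0.83)]
rest [([203.2, 209.9], 0.61), ([194.4, 353.4], 0.53)]
holder [([199.4, 349.2], 0.64)]
chip [([193.3, 353.6], 0.96), ([136.1, 278.2], 0.65)]
pin_top [([174.2, 345.2], 0.47)]
meter [([256.8, 279.3], 0.73)]
spool [([136.9, 277.2], 0.89)]
driver [([215.6, 113.1], 0.84)]
```

View pics/scene0.png

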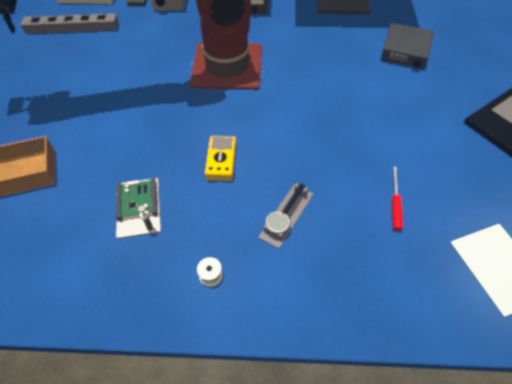

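View pics/top0.png

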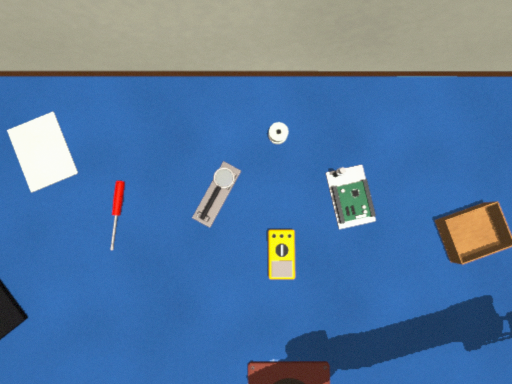

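```bash
python3 - <<'E'
import cv2
a=cv2.imread('pics/scene0.png')[150:270,80:340]; cv2.imwrite('pics/scene0z.png',cv2.resize(a,None,fx=3,fy=3,interpolation=2))
a=cv2.imread('pics/top0.png')[110:270,170:420]; cv2.imwrite('pics/top0z.png',cv2.resize(a,None,fx=3,fy=3,interpolation=2))
E
```

```text
(no output)
```

View pics/scene0z.png

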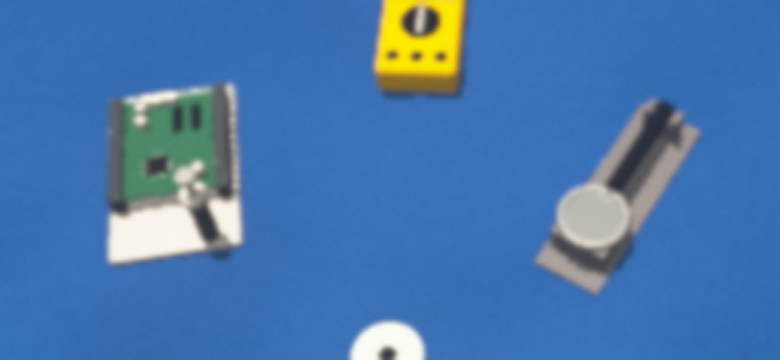

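View pics/top0z.png

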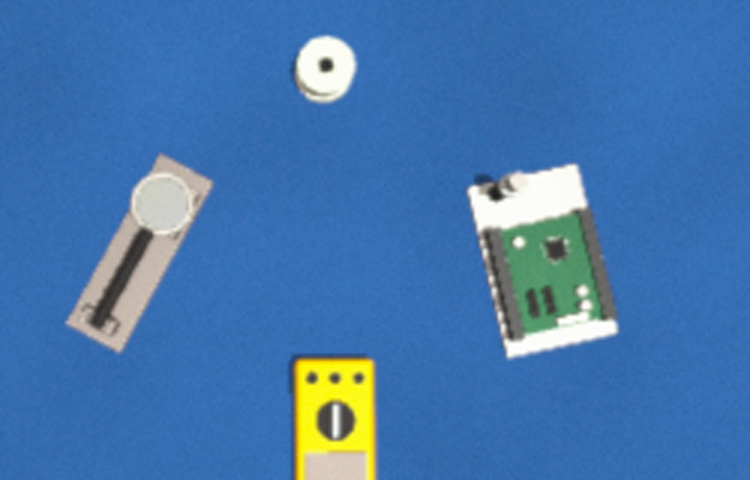

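The scene view shows the holder at about (137,205), the loupe lens at about (277,222) and the meter between them. In the top view the chip is at about (355,193), the lens at (224,178) and the pin at about (341,170). I need closer crops to measure from.

```bash
python3 - <<'E'
import cv2
def z(f,x,y,w,h,k,o):
    a=cv2.imread(f)[y:y+h,x:x+w]; cv2.imwrite(o,cv2.resize(a,None,fx=k,fy=k,interpolation=cv2.INTER_CUBIC))
z('pics/scene0.png',110,172,56,70,8,'pics/s_h.png')
z('pics/top0.png',320,158,62,74,8,'pics/t_h.png')
z('pics/top0.png',186,156,60,74,8,'pics/t_r.png')
z('pics/scene0.png',255,178,62,70,8,'pics/s_r.png')
E
```

```text
(no output)
```

View pics/s_h.png

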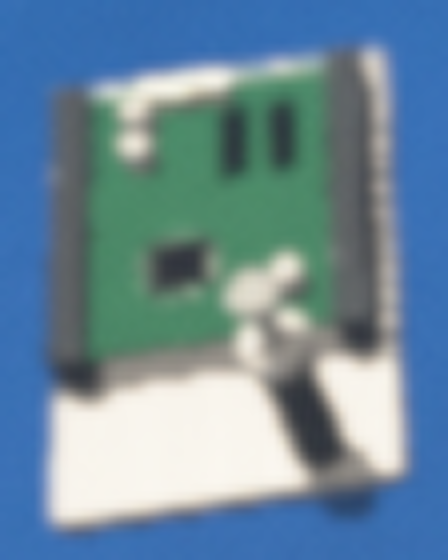

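View pics/t_h.png

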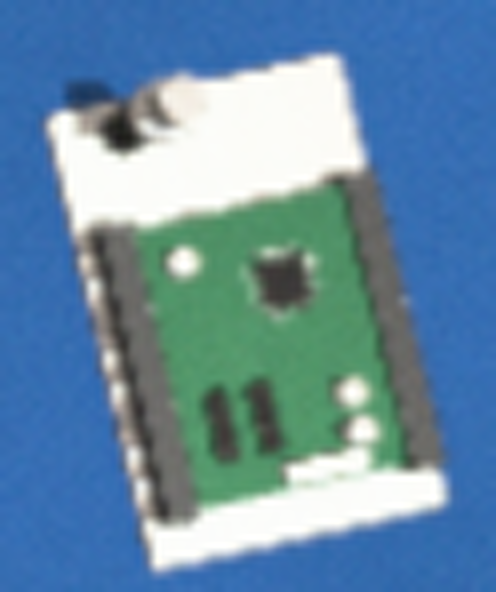

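View pics/t_r.png

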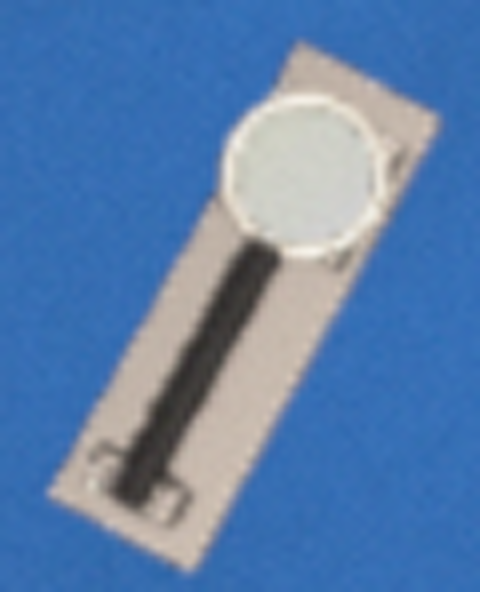

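View pics/s_r.png

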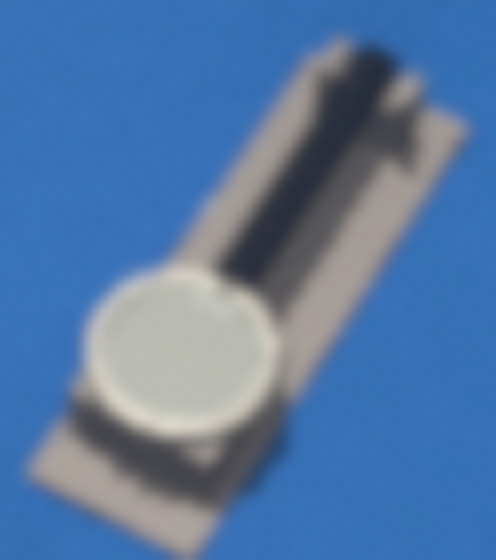

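```bash
cat > h.py <<'E'
import numpy as np
from scipy.optimize import least_squares
K={'scene':(418.877,256.727,191.389,np.array([[-0.0436,-0.8194,0.5715,1.1719],[0.999,-0.031,0.0318,0.1627],[-0.0083,0.5724,0.82,0.9329],[0,0,0,1]])),
'top':(367.7675,253.759,193.675,np.array([[-0.002,0.9974,-0.0714,0.5165],[-1,-0.0015,0.0069,0.1038],[0.0068,0.0714,0.9974,1.0782],[0,0,0,1]]))}
from rig import read_camera
def proj(c,P):
    f,cx,cy,T=K[c]; p=T[:3,:3].T@(np.asarray(P)-T[:3,3]); return np.array([cx+f*p[0]/-p[2],cy-f*p[1]/-p[2]])
def tow(pose,P):
    x,y,a=pose; c,s=np.cos(a),np.sin(a); return np.array([x+c*P[0]-s*P[1],y+s*P[0]+c*P[1],P[2]])
def Z(U,V,ox,oy): return np.array([(U+.5)/8-.5+ox,(V+.5)/8-.5+oy])
E
python3 - <<'E'
from h import *
def mm(*a): return np.array(a)/1000
S=lambda u,v:('scene',Z(u,v,110,172)); T=lambda u,v:('top',Z(u,v,320,158))
H=[(mm(90,55,8),T(45,118)),(mm(90,-55,8),T(343,55)),(mm(-80,-55,8),T(447,503)),(mm(-80,55,8),T(153,570)),(mm(12,-10,28),T(284,277)),
(mm(90,-55,8),S(55,525)),(mm(90,55,8),S(405,478)),(mm(-80,55,8),S(385,45)),(mm(12,-10,28),S(180,267))]
Pn=[T(187,97),S(250,290)]
def f(p): 
    r=[proj(c,tow(p[:3],P))-uv for P,(c,uv) in H]+[proj(c,tow(p[:3],mm(78,30,0)+np.array([0,0,p[3]])))-uv for c,uv in Pn]
    return np.concatenate(r)
o=least_squares(f,[.5,-.15,.2,.1]);print('holder',o.x);print(np.round(o.fun.reshape(-1,2),2).tolist())
print('chip',tow(o.x[:3],mm(12,-10,28)),'pin',tow(o.x[:3],mm(78,30,0)))
for c,off in (('scene',(110,172)),('top',(320,158))):
  for z in(.074,o.x[3]): print(c,z,(proj(c,tow(o.x[:3],np.array([.078,.03,z])))-off)*8)
for sel in ('top','scene'):
  g=lambda p:np.concatenate([proj(c,tow(p,P))-uv for P,(c,uv) in H if c==sel]); oo=least_squares(g,o.x[:3]); print(sel,oo.x)
S=lambda u,v:('scene',Z(u,v,255,178)); T=lambda u,v:('top',Z(u,v,186,156))
R=[(mm(125,30,4),T(300,42)),(mm(125,-30,4),T(440,120)),(mm(-65,-30,4),T(193,572)),(mm(-65,30,4),T(50,492)),
(mm(125,30,4),S(190,558)),(mm(125,-30,4),S(28,472)),(mm(-65,30,4),S(468,128))]
g=lambda p:np.concatenate([proj(c,tow(p,P))-uv for P,(c,uv) in R]); o=least_squares(g,[.5,.2,-.5]);print('rest',o.x,np.round(o.fun.reshape(-1,2),2).tolist())
L=[T(305,174),S(183,351)]
g=lambda p:np.concatenate([proj(c,p)-uv for c,uv in L]); l=least_squares(g,[.5,.2,.04]);print('lens tri',l.x,l.fun)
L2=least_squares(lambda p:np.concatenate([proj(c,[p[0],p[1],.039])-uv for c,uv in L]),[.5,.2]);print(L2.x,L2.fun)
print('lens from rest',tow(o.x,mm(80,0,36)))
E
```

```text
holder [ 0.58073499 -0.18620153  0.21319626  0.1033692 ]
[[0.03, -0.49], [-0.83, -0.52], [-0.18, 0.12], [-0.18, -0.14], [-0.24, 0.32], [-0.77, -0.1], [-0.42, -0.86], [-0.26, 0.35], [-0.27, -0.45], [-0.46, -0.14], [0.08, -0.18]]
chip [ 0.59457915 -0.19343611  0.028     ] pin [ 0.65062149 -0.14037713  0.        ]
scene 0.074 [269.97270615 337.60235903]
scene 0.10336920420629182 [247.10905315 285.02011629]
top 0.074 [158.7459185 104.0259385]
top 0.10336920420629182 [179.85378246  92.35146348]
top [ 0.58032997 -0.18700396  0.21229114]
scene [ 0.58156434 -0.18494649  0.21487106]
rest [ 0.5672405   0.22076727 -0.49871439] [[-0.26, -0.27], [0.13, -0.36], [-0.3, 0.16], [-0.47, 0.3], [-0.04, 0.19], [-0.59, -0.02], [-0.14, -0.39]]
lens tri [0.63755864 0.18270712 0.03893088] [-0.28033982  0.02005605 -0.24510034  0.0168537 ]
[0.6375751  0.18270421] [-0.28113005  0.0114775  -0.24549325  0.00820377]
lens from rest [0.63749636 0.18250352 0.036     ]
```

Both fits agree to under 1 px:

| Item | Estimate |
|---|---|
| Grip point | (0.567, 0.221) |
| Handle yaw | -0.499 rad |
| Chip | (0.595, -0.193) |
| Pin top height | about 0.103 m |

I'll swing the arm over to the loupe now.

```bash
python3 -m jog '[{"tx":0.02,"ty":-0.01},{"tx":0.034,"ty":-0.016},{"tx":0.034,"ty":-0.016},{"tx":0.034,"ty":-0.016},{"tx":0.034,"ty":-0.016},{"tx":0.034,"ty":-0.016},{"tx":0.034,"ty":-0.016},{"tx":0.034,"ty":-0.016},{"tx":0.034,"ty":-0.016},{"tx":0.034,"ty":-0.016},{"tx":0.034,"ty":-0.016},{"tx":0.034,"ty":-0.016}]' && python3 -m jog '[{"tx":0.013,"ty":-0.034},{"tx":0.013,"ty":-0.034},{"tx":0.013,"ty":-0.034},{"tx":0.013,"ty":-0.034},{"tx":0.013,"ty":-0.034},{"tx":0.013,"ty":-0.034},{"tx":0.013,"ty":-0.034},{"tx":0.013,"ty":-0.034},{"tx":0.013,"ty":-0.034},{"tx":0.013,"ty":-0.034},{"tx":0.013,"ty":-0.034},{"tx":0.013,"ty":-0.034},{"tx":0.013,"ty":-0.034},{"tx":0.013,"ty":-0.034},{"tx":0.013,"ty":-0.034},{"tx":0.010,"ty":-0.028}]'
python3 -m jog '[{"turn":-0.14},{"turn":-0.14},{"turn":-0.14},{"turn":-0.14},{"turn":-0.14},{"turn":-0.14},{"turn":-0.14},{"turn":-0.14},{"turn":-0.14},{"turn":-0.14},{"turn":-0.14},{"turn":-0.14},{"turn":-0.14},{"turn":-0.14},{"turn":-0.14},{"turn":-0.14},{"turn":-0.14},{"turn":-0.02},{}]'
cat >> h.py <<'E'
from rig import get_state
from scipy.spatial.transform import Rotation as Rn
def where(gx,gy,gz,gyaw):
    s=get_state(); R=Rn.from_quat(s['ee_rot']).as_matrix(); p=np.array(s['eef_pos'])
    yaw=np.arctan2(R[1,0],R[0,0]); d=R.T@(np.array([gx,gy,gz])-p)
    print('t',s['t'],'p',np.round(p,4),'yaw',round(yaw,4),'zaxis',np.round(R[:,2],4),'q',np.round(s['q'],2),'gap',round(s['finger_gap'],3),'ft',np.round(s['ft_force'],2),'tau',np.round(s['wrist_torque'],2))
    print('todo tool',np.round(d,4),'turn',round(-((gyaw-yaw+np.pi)%(2*np.pi)-np.pi),4))
E
python3 -c "
from h import *
where(.5672,.2208,.0173,2.643)"
```

```text
t 1.1 p [ 0.1556 -0.6311  0.2225] yaw 0.2418 zaxis [-0.e+00  1.e-04 -1.e+00] q [ 1.23  0.33  0.04  1.47 -0.01  1.34 -0.06] gap 1.0 ft [ 0.5  -0.27 -0.42] tau [0.03 0.02 0.01]
todo tool [ 0.6035 -0.7285  0.2053] turn -2.4012invalid input
invalid input
```

```bash
python3 -m jog '[{"jaw":1,"tx":0.02,"ty":-0.01,"tz":0,"turn":0}]'; python3 -m jog --help | head
```

```text
t: 1.2
eef_pos: [0.1695, -0.6179, 0.2223]
ee_rot: [0.993, 0.118, -0.001, 0.0]
ft_force: [0.0, -0.5, -1.4]
finger_gap: 0.999invalid input: not JSON, or not a number
```

Every row needs all five keys.

```bash
python3 -m jog '[{"jaw":1,"tx":0.034,"ty":-0.016,"tz":0,"turn":0},{"jaw":1,"tx":0.034,"ty":-0.016,"tz":0,"turn":0},{"jaw":1,"tx":0.034,"ty":-0.016,"tz":0,"turn":0},{"jaw":1,"tx":0.034,"ty":-0.016,"tz":0,"turn":0},{"jaw":1,"tx":0.034,"ty":-0.016,"tz":0,"turn":0},{"jaw":1,"tx":0.034,"ty":-0.016,"tz":0,"turn":0},{"jaw":1,"tx":0.034,"ty":-0.016,"tz":0,"turn":0},{"jaw":1,"tx":0.034,"ty":-0.016,"tz":0,"turn":0},{"jaw":1,"tx":0.034,"ty":-0.016,"tz":0,"turn":0},{"jaw":1,"tx":0.034,"ty":-0.016,"tz":0,"turn":0},{"jaw":1,"tx":0.034,"ty":-0.016,"tz":0,"turn":0}]' && python3 -m jog '[{"jaw":1,"tx":0.013,"ty":-0.034,"tz":0,"turn":0},{"jaw":1,"tx":0.013,"ty":-0.034,"tz":0,"turn":0},{"jaw":1,"tx":0.013,"ty":-0.034,"tz":0,"turn":0},{"jaw":1,"tx":0.013,"ty":-0.034,"tz":0,"turn":0},{"jaw":1,"tx":0.013,"ty":-0.034,"tz":0,"turn":0},{"jaw":1,"tx":0.013,"ty":-0.034,"tz":0,"turn":0},{"jaw":1,"tx":0.013,"ty":-0.034,"tz":0,"turn":0},{"jaw":1,"tx":0.013,"ty":-0.034,"tz":0,"turn":0},{"jaw":1,"tx":0.013,"ty":-0.034,"tz":0,"turn":0},{"jaw":1,"tx":0.013,"ty":-0.034,"tz":0,"turn":0},{"jaw":1,"tx":0.013,"ty":-0.034,"tz":0,"turn":0},{"jaw":1,"tx":0.013,"ty":-0.034,"tz":0,"turn":0},{"jaw":1,"tx":0.013,"ty":-0.034,"tz":0,"turn":0},{"jaw":1,"tx":0.013,"ty":-0.034,"tz":0,"turn":0},{"jaw":1,"tx":0.013,"ty":-0.034,"tz":0,"turn":0},{"jaw":1,"tx":0.01,"ty":-0.028,"tz":0,"turn":0}]'
python3 -c "
from h import *
where(.5672,.2208,.0173,2.643)"
```

```text
t: 2.3
eef_pos: [0.4947, -0.3551, 0.2227]
ee_rot: [0.993, 0.12, 0.0, 0.0]
ft_force: [0.1, -0.4, -0.2]
finger_gap: 0.999
t: 3.9
eef_pos: [0.5638, 0.2175, 0.2227]
ee_rot: [0.993, 0.121, 0.0, -0.0]
ft_force: [0.0, 0.2, -0.2]
finger_gap: 1.003
t 3.9 p [0.5638 0.2175 0.2227] yaw 0.2427 zaxis [ 2.e-04  6.e-04 -1.e+00] q [ 0.04  0.3  -0.6   1.56  0.17  1.34 -1.9 ] gap 1.003 ft [ 0.04  0.16 -0.2 ] tau [ 0.02 -0.02 -0.02]
todo tool [ 0.0041 -0.0022  0.2054] turn -2.4003
```

```bash
python3 -m jog '[{"jaw":1,"tx":0,"ty":0,"tz":0,"turn":-0.14},{"jaw":1,"tx":0,"ty":0,"tz":0,"turn":-0.14},{"jaw":1,"tx":0,"ty":0,"tz":0,"turn":-0.14},{"jaw":1,"tx":0,"ty":0,"tz":0,"turn":-0.14},{"jaw":1,"tx":0,"ty":0,"tz":0,"turn":-0.14},{"jaw":1,"tx":0,"ty":0,"tz":0,"turn":-0.14},{"jaw":1,"tx":0,"ty":0,"tz":0,"turn":-0.14},{"jaw":1,"tx":0,"ty":0,"tz":0,"turn":-0.14},{"jaw":1,"tx":0,"ty":0,"tz":0,"turn":-0.14},{"jaw":1,"tx":0,"ty":0,"tz":0,"turn":-0.14},{"jaw":1,"tx":0,"ty":0,"tz":0,"turn":-0.14},{"jaw":1,"tx":0,"ty":0,"tz":0,"turn":-0.14},{"jaw":1,"tx":0,"ty":0,"tz":0,"turn":-0.14},{"jaw":1,"tx":0,"ty":0,"tz":0,"turn":-0.14},{"jaw":1,"tx":0,"ty":0,"tz":0,"turn":-0.14},{"jaw":1,"tx":0,"ty":0,"tz":0,"turn":-0.14},{"jaw":1,"tx":0,"ty":0,"tz":0,"turn":-0.14},{"jaw":1,"tx":0,"ty":0,"tz":0,"turn":-0.02},{"jaw":1,"tx":0,"ty":0,"tz":0,"turn":0},{"jaw":1,"tx":0,"ty":0,"tz":0,"turn":0}]'
python3 -c "
from h import *
where(.5672,.2208,.0173,2.643)"
```

```text
t: 5.9
eef_pos: [0.5639, 0.2152, 0.2226]
ee_rot: [0.249, 0.969, 0.0, 0.0]
ft_force: [0.6, 0.2, 0.0]
finger_gap: 1.003
t 5.9 p [0.5639 0.2152 0.2226] yaw 2.6385 zaxis [ 0.  0. -1.] q [ 0.32  0.39 -0.98  1.55  0.33  1.38  0.38] gap 1.003 ft [0.6  0.16 0.04] tau [ 0.03 -0.15 -0.01]
todo tool [-2.000e-04  6.500e-03  2.053e-01] turn -0.0045
```

```bash
python3 -m jog '[{"jaw":1,"tx":0,"ty":0.0065,"tz":0.02,"turn":-0.004},{"jaw":1,"tx":0,"ty":0,"tz":0.03,"turn":0},{"jaw":1,"tx":0,"ty":0,"tz":0.03,"turn":0},{"jaw":1,"tx":0,"ty":0,"tz":0.03,"turn":0},{"jaw":1,"tx":0,"ty":0,"tz":0.02,"turn":0},{"jaw":1,"tx":0,"ty":0,"tz":0.02,"turn":0},{"jaw":1,"tx":0,"ty":0,"tz":0,"turn":0},{"jaw":1,"tx":0,"ty":0,"tz":0,"turn":0}]'
python3 - <<'E'
from h import *
import cv2
where(.5672,.2208,.0173,2.643)
for c,(x,y,w,h) in {'top':(176,120,100,120),'scene':(240,130,100,120)}.items():
    a=read_camera(c)['frame'][y:y+h,x:x+w,::-1]; cv2.imwrite(f'pics/{c}1.png',cv2.resize(a,None,fx=5,fy=5,interpolation=2))
E
```

```text
t: 6.7
eef_pos: [0.567, 0.2212, 0.073]
ee_rot: [0.246, 0.969, 0.0, -0.0]
ft_force: [0.5, 0.1, -0.4]
finger_gap: 0.999
t 6.7 p [0.567  0.2212 0.073 ] yaw 2.6448 zaxis [-2.e-04  1.e-04 -1.e+00] q [ 0.26  0.54 -0.91  1.7   0.46  1.13  0.29] gap 0.999 ft [ 0.53  0.1  -0.36] tau [ 0.12 -0.15  0.01]
todo tool [-0.0004 -0.0003  0.0557] turn 0.0018
```

View pics/top1.png

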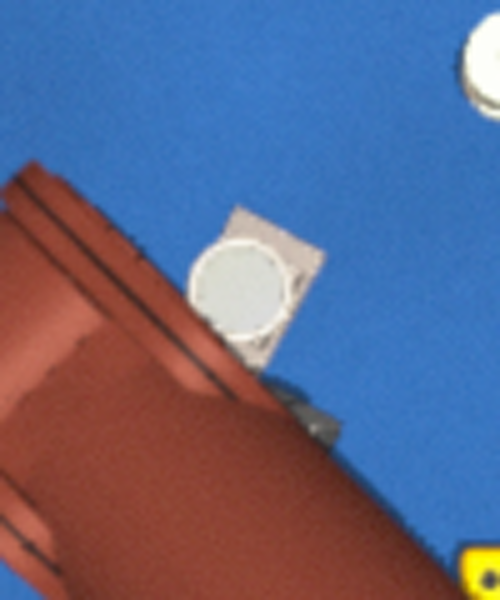

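View pics/scene1.png

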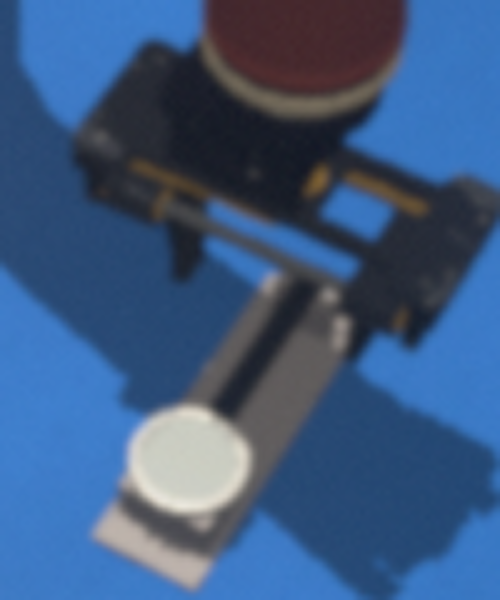

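The scene view shows the open fingers straddling the handle at about (300,195), square to it, and the rest is undisturbed. I'll go down and grip.

```bash
python3 -m jog '[{"jaw":1,"tx":0,"ty":0,"tz":0.02,"turn":0},{"jaw":1,"tx":0,"ty":0,"tz":0.02,"turn":0},{"jaw":1,"tx":0,"ty":0,"tz":0.0155,"turn":0},{"jaw":1,"tx":0,"ty":0,"tz":0,"turn":0},{"jaw":1,"tx":0,"ty":0,"tz":0,"turn":0},{"jaw":0.4,"tx":0,"ty":0,"tz":0,"turn":0},{"jaw":0.3,"tx":0,"ty":0,"tz":0,"turn":0},{"jaw":0.25,"tx":0,"ty":0,"tz":0,"turn":0},{"jaw":0.25,"tx":0,"ty":0,"tz":0,"turn":0},{"jaw":0.25,"tx":0,"ty":0,"tz":0,"turn":0}]' 10; python3 -c "
from h import *
where(.5672,.2208,.0173,2.643)"
```

```text
t: 7.8
eef_pos: [0.567, 0.221, 0.0172]
ee_rot: [0.245, 0.969, 0.0, 0.0]
ft_force: [1.0, 1.0, 0.6]
finger_gap: 0.637
t 7.8 p [0.567  0.221  0.0172] yaw 2.6457 zaxis [ 2.e-04  1.e-04 -1.e+00] q [ 0.22  0.6  -0.87  1.74  0.52  1.05  0.25] gap 0.637 ft [0.98 0.98 0.65] tau [ 0.04 -0.14  0.06]
todo tool [-0.0002 -0.0001 -0.0001] turn 0.0027
```

```bash
python3 -m jog '[{"jaw":0.2,"tx":0,"ty":0,"tz":0,"turn":0},{"jaw":0.16,"tx":0,"ty":0,"tz":0,"turn":0},{"jaw":0.1,"tx":0,"ty":0,"tz":0,"turn":0},{"jaw":0.05,"tx":0,"ty":0,"tz":0,"turn":0},{"jaw":0,"tx":0,"ty":0,"tz":0,"turn":0},{"jaw":0,"tx":0,"ty":0,"tz":0,"turn":0}]' 10;  python3 -m jog '[{"jaw":0,"tx":0,"ty":0,"tz":0,"turn":0},{"jaw":0,"tx":0,"ty":0,"tz":0,"turn":0},{"jaw":0,"tx":0,"ty":0,"tz":0,"turn":0}]' 35; python3 -c "
from h import *
where(.5672,.2208,.0173,2.643)"
```

```text
t: 8.4
eef_pos: [0.567, 0.221, 0.0171]
ee_rot: [0.245, 0.969, 0.0, -0.0]
ft_force: [0.2, -0.9, -0.6]
finger_gap: 0.16
t: 8.7
eef_pos: [0.5669, 0.221, 0.0171]
ee_rot: [0.245, 0.969, 0.0, -0.0]
ft_force: [-0.7, -0.8, -0.4]
finger_gap: 0.153
t 8.7 p [0.5669 0.221  0.0171] yaw 2.6458 zaxis [-1.e-04  0.e+00 -1.e+00] q [ 0.22  0.6  -0.87  1.74  0.52  1.05  0.25] gap 0.153 ft [-0.67 -0.84 -0.4 ] tau [ 0.02 -0.15  0.  ]
todo tool [-0.0003 -0.     -0.0002] turn 0.0028
```

The opening of 0.153 (about 13–14 mm) matches the handle's width. Now I'll lift straight up.

```bash
python3 -m jog '[{"jaw":0,"tx":0,"ty":0,"tz":-0.005,"turn":0},{"jaw":0,"tx":0,"ty":0,"tz":-0.01,"turn":0},{"jaw":0,"tx":0,"ty":0,"tz":-0.015,"turn":0},{"jaw":0,"tx":0,"ty":0,"tz":-0.02,"turn":0},{"jaw":0,"tx":0,"ty":0,"tz":-0.02,"turn":0},{"jaw":0,"tx":0,"ty":0,"tz":-0.02,"turn":0},{"jaw":0,"tx":0,"ty":0,"tz":-0.02,"turn":0},{"jaw":0,"tx":0,"ty":0,"tz":-0.02,"turn":0},{"jaw":0,"tx":0,"ty":0,"tz":-0.02,"turn":0},{"jaw":0,"tx":0,"ty":0,"tz":-0.015,"turn":0},{"jaw":0,"tx":0,"ty":0,"tz":-0.01,"turn":0},{"jaw":0,"tx":0,"ty":0,"tz":0,"turn":0},{"jaw":0,"tx":0,"ty":0,"tz":0,"turn":0}]' 
python3 - <<'E'
from h import *
import cv2
where(.5164,-.2104,.2,3.355)
for c,(x,y,w,h) in {'top':(176,120,100,120),'scene':(240,130,100,120)}.items():
    a=read_camera(c)['frame'][y:y+h,x:x+w,::-1]; cv2.imwrite(f'pics/{c}2.png',cv2.resize(a,None,fx=5,fy=5,interpolation=2))
E
```

```text
t: 10.0
eef_pos: [0.5668, 0.2208, 0.1917]
ee_rot: [0.245, 0.969, -0.0, -0.0]
ft_force: [-0.1, -0.7, -1.1]
finger_gap: 0.156
t 10.0 p [0.5668 0.2208 0.1917] yaw 2.6457 zaxis [-4.e-04 -3.e-04 -1.e+00] q [ 0.3   0.43 -0.97  1.57  0.36  1.33  0.36] gap 0.156 ft [-0.1  -0.71 -1.13] tau [ 0.05 -0.18 -0.03]
todo tool [-0.1608 -0.4032 -0.0082] turn -0.7093
```

View pics/scene2.png

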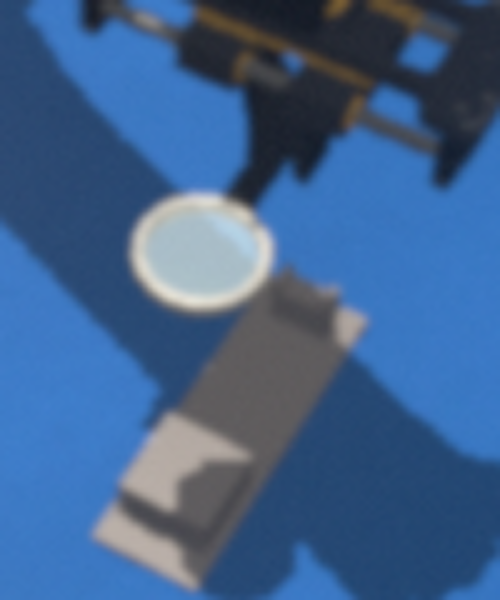

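The loupe hangs level in the fingers, clear of the rest, with the lens at crop position (200,252). I'll carry it across at this height.

```bash
python3 -m jog '[{"jaw":0,"tx":-0.005,"ty":-0.013,"tz":0,"turn":0},{"jaw":0,"tx":-0.0107,"ty":-0.0269,"tz":0,"turn":0},{"jaw":0,"tx":-0.0107,"ty":-0.0269,"tz":0,"turn":0},{"jaw":0,"tx":-0.0107,"ty":-0.0269,"tz":0,"turn":0},{"jaw":0,"tx":-0.0107,"ty":-0.0269,"tz":0,"turn":0},{"jaw":0,"tx":-0.0107,"ty":-0.0269,"tz":0,"turn":0},{"jaw":0,"tx":-0.0107,"ty":-0.0269,"tz":0,"turn":0},{"jaw":0,"tx":-0.0107,"ty":-0.0269,"tz":0,"turn":0},{"jaw":0,"tx":-0.0107,"ty":-0.0269,"tz":0,"turn":0},{"jaw":0,"tx":-0.0107,"ty":-0.0269,"tz":0,"turn":0},{"jaw":0,"tx":-0.0107,"ty":-0.0269,"tz":0,"turn":0},{"jaw":0,"tx":-0.0107,"ty":-0.0269,"tz":0,"turn":0},{"jaw":0,"tx":-0.0107,"ty":-0.0269,"tz":0,"turn":0},{"jaw":0,"tx":-0.0107,"ty":-0.0269,"tz":0,"turn":0},{"jaw":0,"tx":-0.0107,"ty":-0.0269,"tz":0,"turn":0},{"jaw":0,"tx":-0.005,"ty":-0.013,"tz":0,"turn":0}]'
python3 -m jog '[{"jaw":0,"tx":0,"ty":0,"tz":0,"turn":-0.05},{"jaw":0,"tx":0,"ty":0,"tz":0,"turn":-0.1},{"jaw":0,"tx":0,"ty":0,"tz":0,"turn":-0.1},{"jaw":0,"tx":0,"ty":0,"tz":0,"turn":-0.1},{"jaw":0,"tx":0,"ty":0,"tz":0,"turn":-0.1},{"jaw":0,"tx":0,"ty":0,"tz":0,"turn":-0.1},{"jaw":0,"tx":0,"ty":0,"tz":0,"turn":-0.1},{"jaw":0,"tx":0,"ty":0,"tz":0,"turn":-0.06},{"jaw":0,"tx":0,"ty":0,"tz":0,"turn":0},{"jaw":0,"tx":0,"ty":0,"tz":0,"turn":0}]'
python3 - <<'E'
from h import *
import cv2
from rig import pinpoint
where(.5164,-.2104,.0844,3.355)
for c,(x,y,w,h) in {'top':(310,120,100,120),'scene':(80,110,100,130)}.items():
    a=read_camera(c)['frame'][y:y+h,x:x+w,::-1]; cv2.imwrite(f'pics/{c}3.png',cv2.resize(a,None,fx=5,fy=5,interpolation=2))
    print(c,[(p,[(np.round(d['location'],1).tolist(),round(d['conf'],2)) for d in pinpoint(p,c)[:2]]) for p in ('loupe_lens','pin_top','chip')])
E
```

```text
t: 11.7
eef_pos: [0.5148, -0.212, 0.191]
ee_rot: [0.247, 0.969, -0.0, -0.001]
ft_force: [-0.0, 0.7, -1.6]
finger_gap: 0.157
t: 12.7
eef_pos: [0.516, -0.2085, 0.1918]
ee_rot: [-0.106, 0.994, 0.0, -0.0]
ft_force: [-0.6, -0.4, -1.4]
finger_gap: 0.155
t 12.7 p [ 0.516  -0.2085  0.1918] yaw -2.9287 zaxis [-4.e-04  6.e-04 -1.e+00] q [ 1.12  0.29 -0.96  1.7   0.25  1.28  1.89] gap 0.155 ft [-0.58 -0.39 -1.4 ] tau [ 0.06 -0.08 -0.01]
todo tool [-1.000e-04 -2.000e-03  1.074e-01] turn -0.0005
top [('loupe_lens', [([192.9, 356.7], 0.67), ([186.9, 378.8], 0.66)]), ('pin_top', [([169.9, 343.2], 0.57)]), ('chip', [([191.8, 354.6], 0.71), ([200.7, 210.3], 0.55)])]
scene [('loupe_lens', [([158.9, 112.0], 0.79)]), ('pin_top', [([208.1, 140.3], 0.62)]), ('chip', [([200.6, 132.4], 0.87)])]
```

View pics/scene3.png

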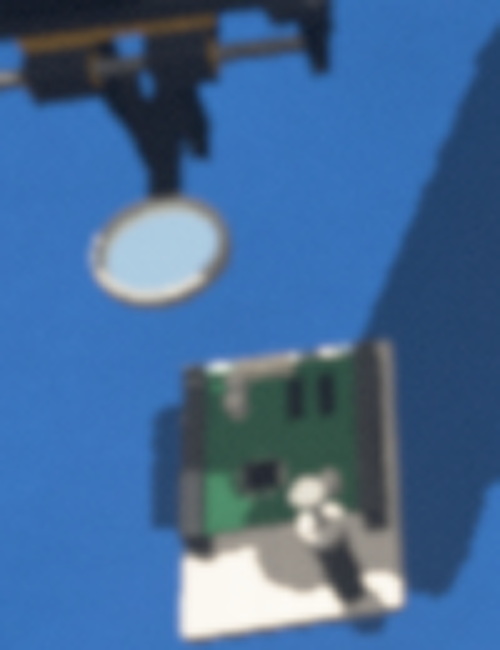

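View pics/top3.png

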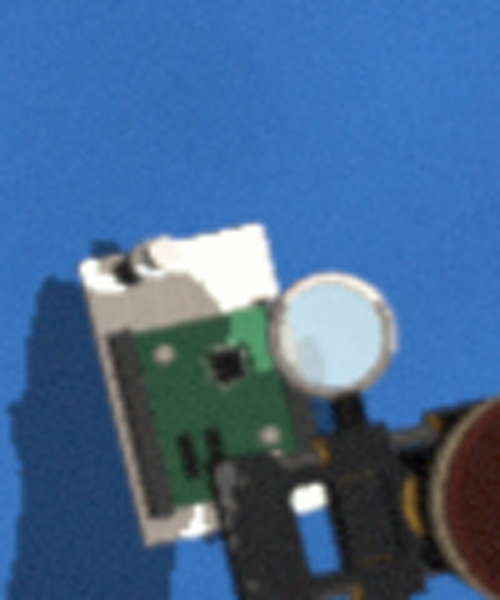

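```bash
cat > ov.py <<'E'
from h import *
import cv2,sys
def ov(c,win,k,circs,out,frame):
    x,y,w,h=win; a=cv2.resize(frame[y:y+h,x:x+w,::-1],None,fx=k,fy=k,interpolation=cv2.INTER_CUBIC)
    for P,r,col in circs:
        pts=[proj(c,np.array(P)+r*np.array([np.cos(t),np.sin(t),0])) for t in np.linspace(0,2*np.pi,60)]
        pts=((np.array(pts)-[x,y]+.5)*k-.5)
        cv2.polylines(a,[np.round(pts).astype(np.int32)],True,col,1,cv2.LINE_AA)
    cv2.imwrite(out,a)
E
python3 - <<'E'
from ov import *
s=get_state(); R=Rn.from_quat(s['ee_rot']).as_matrix(); p=np.array(s['eef_pos'])
lens=p-R[:,0]*.08-R[:,2]*.0187; print('lens',lens)
pin=[.6506,-.1404,.1034]
C=[(lens,.03,(0,0,255)),(pin,.008,(0,0,255)),(pin[:2]+[.074],.011,(0,255,255)),([.5946,-.1934,.028],.009,(255,0,255))]
for c,w in {'top':(325,150,75,60),'scene':(95,135,75,95)}.items(): ov(c,w,8 if c=='top' else 6,C,f'pics/{c}4.png',read_camera(c)['frame'])
L=[('top',np.array([(333.5)/5-.5+310,335.5/5-.5+120])),('scene',np.array([160.5/5-.5+80,250.5/5-.5+110]))]
l=least_squares(lambda p:np.concatenate([proj(c,p)-uv for c,uv in L]),[.5,.2,.04]);print('tri',l.x,l.fun)
E
```

```text
lens [ 0.59417074 -0.19214403  0.21075019]
tri [ 0.59486188 -0.19228338  0.21135421] [-0.15171894  0.02960832 -0.14349089 -0.01375576]
```

View pics/top4.png

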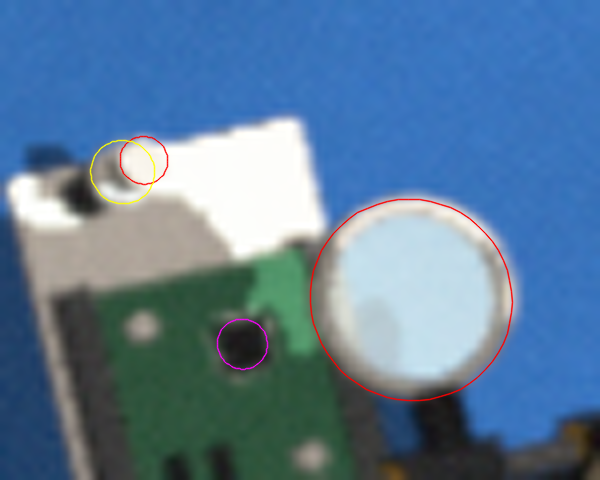

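View pics/scene4.png

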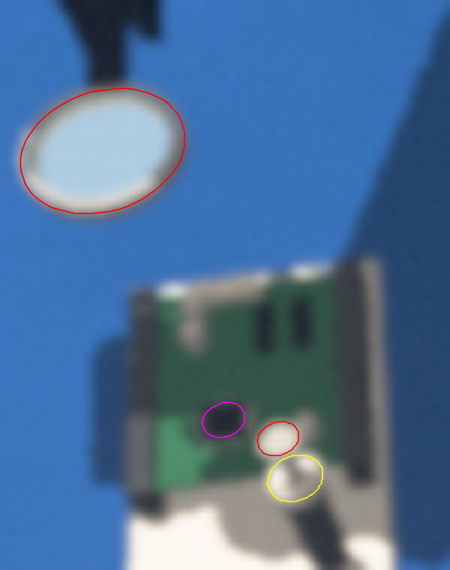

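The predicted outlines sit on the lens, pin disc (scene ≈ (141,208)), collar and chip to within about 0.5 px. The loupe is level and the pin is at about 0.103 m. I'll go straight down 107 mm, slowing at the end.

```bash
python3 -m jog '[{"jaw":0,"tx":0,"ty":-0.0015,"tz":0.005,"turn":0},{"jaw":0,"tx":0,"ty":0,"tz":0.01,"turn":0},{"jaw":0,"tx":0,"ty":0,"tz":0.012,"turn":0},{"jaw":0,"tx":0,"ty":0,"tz":0.012,"turn":0},{"jaw":0,"tx":0,"ty":0,"tz":0.012,"turn":0},{"jaw":0,"tx":0,"ty":0,"tz":0.012,"turn":0},{"jaw":0,"tx":0,"ty":0,"tz":0.012,"turn":0},{"jaw":0,"tx":0,"ty":0,"tz":0.01,"turn":0},{"jaw":0,"tx":0,"ty":0,"tz":0.008,"turn":0},{"jaw":0,"tx":0,"ty":0,"tz":0.006,"turn":0},{"jaw":0,"tx":0,"ty":0,"tz":0.005,"turn":0},{"jaw":0,"tx":0,"ty":0,"tz":0.003,"turn":0},{"jaw":0,"tx":0,"ty":0,"tz":0,"turn":0},{"jaw":0,"tx":0,"ty":0,"tz":0,"turn":0},{"jaw":0,"tx":0,"ty":0,"tz":0,"turn":0},{"jaw":0,"tx":0,"ty":0,"tz":0,"turn":0}]'
python3 - <<'E'
from ov import *
where(.5164,-.2104,.0844,3.355)
s=get_state(); R=Rn.from_quat(s['ee_rot']).as_matrix(); p=np.array(s['eef_pos'])
lens=p-R[:,0]*.08-R[:,2]*.0187; print('lens',lens)
pin=[.6506,-.1404,.1034]
C=[(lens,.03,(0,0,255)),(pin,.008,(0,0,255)),([.5946,-.1934,.028],.009,(255,0,255))]
for c,w in {'top':(325,150,75,60),'scene':(95,155,75,75)}.items(): ov(c,w,8 ,C,f'pics/{c}5.png',read_camera(c)['frame']); ov(c,w,8 ,[],f'pics/{c}5n.png',read_camera(c)['frame'])
E
```

```text
t: 14.8
eef_pos: [0.5165, -0.2107, 0.0854]
ee_rot: [-0.107, 0.994, -0.0, 0.0]
ft_force: [-0.1, 0.9, -1.1]
finger_gap: 0.154
t 14.8 p [ 0.5165 -0.2107  0.0854] yaw -2.9275 zaxis [ 4.e-04 -2.e-04 -1.e+00] q [ 1.07  0.41 -0.91  1.82  0.36  1.09  1.81] gap 0.154 ft [-0.13  0.89 -1.14] tau [ 0.15 -0.09  0.01]
todo tool [0.     0.0003 0.001 ] turn 0.0007
lens [ 0.59465327 -0.19367727  0.10408253]
```

View pics/top5.png

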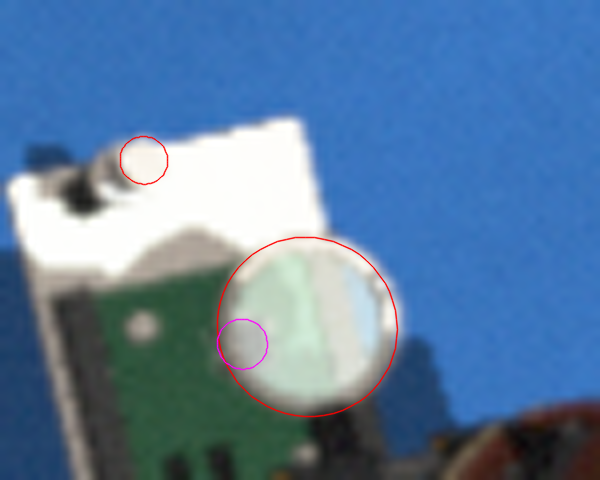

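View pics/scene5.png

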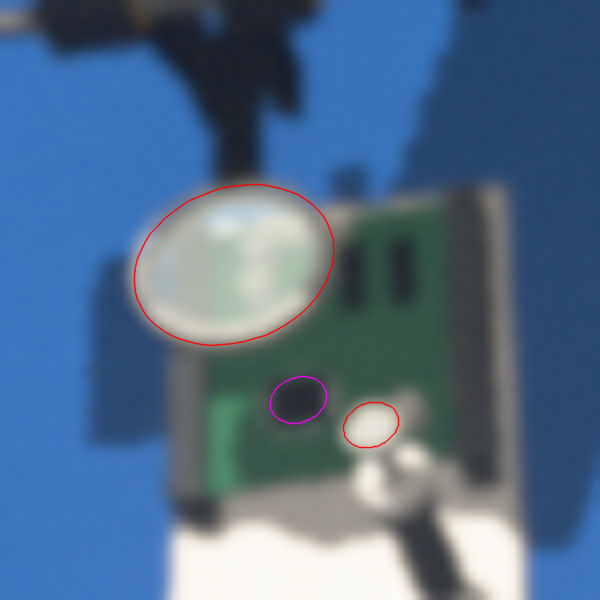

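View pics/scene5n.png

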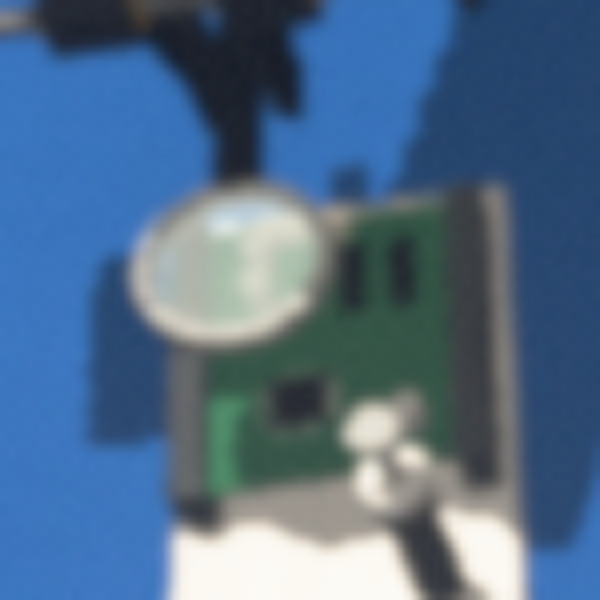

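The lens outline and the pin disc both match their predictions, so the lens is over the chip at the pin's height. Now I'll hold still, check again, then hand in.

```bash
python3 -m jog '[{"jaw":0,"tx":0,"ty":0,"tz":0.0005,"turn":0},{"jaw":0,"tx":0,"ty":0,"tz":0,"turn":0},{"jaw":0,"tx":0,"ty":0,"tz":0,"turn":0},{"jaw":0,"tx":0,"ty":0,"tz":0,"turn":0},{"jaw":0,"tx":0,"ty":0,"tz":0,"turn":0},{"jaw":0,"tx":0,"ty":0,"tz":0,"turn":0},{"jaw":0,"tx":0,"ty":0,"tz":0,"turn":0},{"jaw":0,"tx":0,"ty":0,"tz":0,"turn":0},{"jaw":0,"tx":0,"ty":0,"tz":0,"turn":0},{"jaw":0,"tx":0,"ty":0,"tz":0,"turn":0},{"jaw":0,"tx":0,"ty":0,"tz":0,"turn":0},{"jaw":0,"tx":0,"ty":0,"tz":0,"turn":0},{"jaw":0,"tx":0,"ty":0,"tz":0,"turn":0},{"jaw":0,"tx":0,"ty":0,"tz":0,"turn":0},{"jaw":0,"tx":0,"ty":0,"tz":0,"turn":0},{"jaw":0,"tx":0,"ty":0,"tz":0,"turn":0},{"jaw":0,"tx":0,"ty":0,"tz":0,"turn":0},{"jaw":0,"tx":0,"ty":0,"tz":0,"turn":0},{"jaw":0,"tx":0,"ty":0,"tz":0,"turn":0},{"jaw":0,"tx":0,"ty":0,"tz":0,"turn":0}]'; python3 -m jog '[{"jaw":0,"tx":0,"ty":0,"tz":0,"turn":0},{"jaw":0,"tx":0,"ty":0,"tz":0,"turn":0},{"jaw":0,"tx":0,"ty":0,"tz":0,"turn":0},{"jaw":0,"tx":0,"ty":0,"tz":0,"turn":0},{"jaw":0,"tx":0,"ty":0,"tz":0,"turn":0}]'
python3 - <<'E'
from ov import *
where(.5165,-.2105,.0846,3.355)
pin=[.6506,-.1404,.1034]
for c in('top','scene'): ov(c,(0,0,512,384),1,[],f'pics/{c}6.png',read_camera(c)['frame'])
ov('scene',(95,155,75,75),8,[([.5946,-.1934,.1034],.03,(0,0,255)),(pin,.008,(0,0,255))],'pics/s6.png',read_camera('scene')['frame'])
E
```

```text
t: 17.0
eef_pos: [0.5163, -0.2106, 0.0845]
ee_rot: [-0.107, 0.994, 0.0, -0.0]
ft_force: [-0.7, -0.1, -1.4]
finger_gap: 0.155
t: 17.5
eef_pos: [0.5163, -0.2106, 0.0845]
ee_rot: [-0.107, 0.994, 0.0, -0.0]
ft_force: [0.5, 0.6, -1.1]
finger_gap: 0.158
t 17.5 p [ 0.5163 -0.2106  0.0845] yaw -2.9274 zaxis [-0.e+00  1.e-04 -1.e+00] q [ 1.06  0.41 -0.91  1.82  0.36  1.09  1.81] gap 0.158 ft [ 0.49  0.56 -1.15] tau [ 0.11 -0.09 -0.04]
todo tool [-0.0002  0.0001 -0.0001] turn 0.0008
```

View pics/s6.png

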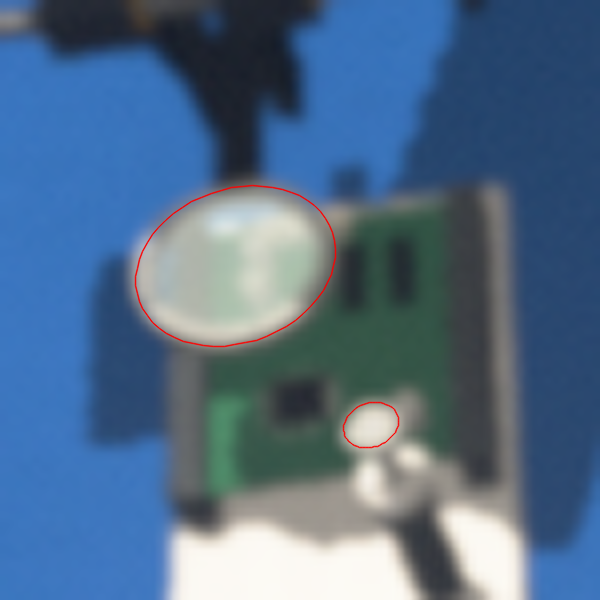

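View pics/top6.png

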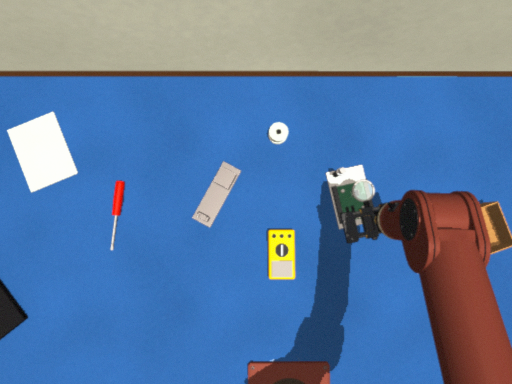

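The meter (281,254), spool (278,132) and screwdriver (116,215) have not moved. The lens and pin disc still match their outlines, so I'm handing in.

```bash
python3 -c "
from rig import *
print(hand_in())"
```

```text
the job is handed in; nothing more can be done
None
```

I took the loupe from its rest, carried it over the pin at height, and lowered it onto the chip's axis. I held it there for more than 2.5 s and handed in at about 17.6 s with the loupe still gripped.

The last checks, before handing in:
- **Position:** The lens centre is at about (0.594, -0.194, 0.103) m, against the chip at (0.595, -0.193) and a measured pin height of 0.103 m. I put the uncertainty at about 2 mm, mostly from calibration.
- **Level:** The tool axis is within 0.001 rad of vertical, and the rim outline in the pictures matches a level lens.
- **Surroundings:** The pin, meter, spool and screwdriver show no movement in the pictures. The wrist force showed only the loupe's weight and noise.

No check of the robot or scene failed or disagreed. My first move calls were refused because each row needs all five keys, and nothing moved on those calls. Handing in reported no verdict.

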